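# Load the tea box into the carry caddy and lift it level

## Robot

A 7-joint arm with a two-finger parallel gripper is mounted at the origin on a cart in front of the work surface, level with it; the furniture and walls round the work are solid. World frame = base frame: x ahead of the robot, y to its left, z up, the work surface at z = 0. Lengths are in m, angles in rad, forces in N, time in s.
With the tool pointing down it reaches from about 0.4 to 0.875 m from the base axis. Payload 6.5 kg.
Tool frame: the origin (TCP) lies midway between the tips of the shut fingers; the grasp point (between the pads) lies 19 mm behind it (arm.pinch_z is the distance from the TCP to the grasp point, in m); z points along the fingers, y is the line along which they close (so a half turn about z gives the same grasp; the last joint's range is limited). The gripper opens to 85 mm and grips with 20 to 120 N. Pads are 22 mm wide; open, the fingers measure 114 mm over their backs; the gripper's body (76 mm by 85 mm) begins 54 mm behind the grasp point. The pads swing forward as they close: fully open they stand 13 mm farther back than shut.
Start: joints at [-1.365, 0.536, -0.004, 1.538, 0.003, 1.067, -0.071], TCP at [0.174, 0.626, 0.231] pointing down, gripper open.
Joint ranges: [-2.7, 2.7], [-0.37, 2.16], [-1.27, 1.26], [0.24, 2.4], [-1.31, 4.45], [0.19, 1.91], [-2.76, 2.76]. Speed limits (rad/s): [2.39, 2.39, 3.14, 3.14, 3.14, 3.14, 3.14].

## Interface

Orientations are given as [roll, pitch, yaw] about the fixed x, y, z axes, in that order (R = Rz(yaw) Ry(pitch) Rx(roll)).
In Python, from cell import arm gives the robot as it stands.
- The arm moves only by the tool send_rows, never from a script. Its argument "targets" is a list of rows, each an object with "twist": the turn, a rotation vector about the tool's x, y, z in rad, a list of three; "slide": the shift along the tool's x, y, z in cm, a list of three; "fingers": the finger opening in cm, from 0 to 8.54. In form: [{"twist": [rx, ry, rz], "slide": [dx, dy, dz], "fingers": fingers}, ...]. A call has 1 to 12 rows; each row shifts and turns the commanded pose from where the row before left it, along the tool's axes as they then stand; what a row does not reach is not made up. A row lasts 1/10 s, in which the tool goes at most 50 mm and 8.59 degrees, less where a joint would pass 70% of its speed; a pose out of reach is approached as far as the arm can. A call is refused whole if a number of a shift passes 5 or a number of a turn 0.15, either way. A call with a gripper value outside its range is refused whole. The fingers move at their own pace and stop on an object; the grip force is fixed at half the most. Time passes only in rows, so rows that do not move let the fingers close. It gives the time, the measured TCP pose, the force, the opening and the grip force at its end, in the units of the state.
- arm.read_state(): the state, without advancing time (a new reading comes with each control period).
- arm.camera(name): name is "scene" or "top"; returns (picture, depth): 480x640x3 uint8, blue, green, red; 480x640 float32, m along the optical axis (not along the pixel's ray), 0 where there is no reading.
- arm.camera_params(name): a dict with "intrinsics" (3x3 intrinsics, pixels), "k1" (the pictures are not rectified: a ray, as slopes to the right and down, at radius r is drawn at 1 + k1 r^2 times it, then the intrinsics apply), "rvec" (rotation vector, rad) and "tvec" (3), from world to camera coordinates, as OpenCV has them. Camera axes: x right, y down, z forward; pixel columns grow to the right and rows downward; lengths in m; the calibration is good to about 2 mm. A picture is of the moment at which its call begins. camera_params takes no time and is no camera call.
- arm.hand_in(): hands the job in; it is judged then, once.
Trained networks look in the newest picture that a camera, given by its name, has taken for a name from the list of things; names that differ only in an ending like _2 or _b are one class to them, and where a whole thing is asked for, a point or a joint stands for the part that bears it (a point fixed in the world has none). Each returns a list of dicts, best first, with "p" (0 to 1); they miss things now and then, are a little off and sometimes report something else, mostly with a low value. They report only what shows in the picture. A call takes as long as a camera call. They do not tell look-alikes from the thing itself.
- arm.spot_in(camera, thing): "xy" ([column, row] in pixels, amid what is visible of it).
- arm.cut_out(camera, thing): "pixels" (480x640 bool, what is visible of it) and "xy" ([column, row] in pixels, amid what is visible of it).
The state is a dict: "time": time; "qpos": joint angles; "qd": joint speeds; "tau": joint torques, N m; "tool_pos": TCP position; "ee_rot": TCP orientation; "ft_force": force on the tool from outside, world axes, zero at the start; "moment": the same for the moment, N m; "width": finger opening in m; "gripper_force": force on a finger pad.
Only numpy, scipy, OpenCV 4.12 (cv2) and the standard library are available. Lean on these libraries where they do the work, as an engineer would, in place of code of your own. Each camera call takes 0.05 s, during which the arm holds its last target. There are 200 camera calls.

## Task

Get the caddy ready to carry to the table: set the box of tea upright into the empty rectangular pocket, letting it down in the pocket rather than dropping it, so that it sits square and all the way down, and let go of it. Then take the caddy by its handle alone, lift it a good 10 cm clear of the worktop with both the tea and the shaker in place, and finish still holding it there, level and steady. Leave the jar and the mug where they stand.

Things in the scene. Friction and masses are not known exactly. Their poses are not given: they have to be found in the camera images.
- caddy: Loose wooden carry caddy of about 0.44 kg standing on the worktop: a pale block 100 (x) by 240 (y) by 36 mm high with two pockets 30 mm deep in its top and a raised handle over its middle. Origin: centre of its underside; z up. The rectangular pocket lies at y = +75 mm, the round one at y = -75 mm. Loaded, it weighs about 0.65 kg and nearly balances at the handle.
- caddy_handle: Fixed handle of the caddy: dark wooden bar 92 mm long (x), 14 mm thick (y), 16 mm high, on two 10 mm steel posts at x = -39 and +39 mm. Origin: centre of the bar, 132 mm above the caddy's underside; axes as the caddy's. Pinch it across y at its middle. Tea box and shaker, once in, reach up to 98 and 96 mm above the caddy's underside and stand 41 and 53 mm beside the bar's centre line.
- tea_pocket (a point): Centre of the floor of the empty rectangular pocket, 6 mm above the caddy's underside, axes parallel to the caddy's. The pocket is 59 mm (x) by 73 mm (y) wide with a 3 mm chamfer, its rim 30 mm above this point.
- shaker_pocket (a point): Centre of the floor of the round pocket (48 mm diameter, 30 mm deep), in which the shaker stands.
- tea_box: Closed green and white carton of tea, 54 mm (x) by 68 mm (y) by 92 mm high, about 0.11 kg, loose, upright on the worktop. Origin: centre of its underside; z up. Its 54 mm side goes along the caddy's x, either way round.
- shaker: Clear table shaker with a grey cap, 44 mm in diameter, 90 mm high, about 0.1 kg, loose, already standing in the round pocket. Origin: centre of its underside.
- spice_jar: Bystander: spice jar with a green lid, 46 mm in diameter, 106 mm high. Origin: centre of its underside.
- mug: Bystander: small cream mug with a pink band, standing upside down, 60 by 87 (with handle) by 56 mm high. Origin: centre of its underside.
Things that resemble listed ones, but are neither listed nor needed, are in the scene too. What is shaped like the tea_box but purple or red is not meant.

How it is judged:
By the outcome, as a careful person would: the job done as asked, in the order asked, and still so for the second after the job is handed in, while the arm keeps its last pose, push and grip.
It also fails if it takes over 61 s, if anything falls off the work surface, if the arm or the gripper's body presses on something with over 40 N, if the wrist force passes 120 N, or if a joint passes its speed limit or range.

## Working session

There is one attempt and no reset: what is moved stays moved. The work goes in short steps, Python scripts to look and compute and a tool call to move; the robot and the scene stay as the last step left them, time stands still between calls to the robot, and variables do not carry over. Pictures are saved under pics/ and viewed, at most 10 in all, crops included, and the job is handed in when it is done.

Besides the shell and the picture viewer there is one more tool, called after "Emit:" as name(argument=value, ...) on one line, values as JSON. send_rows: Moves the arm, as the interface text tells. Its arguments: {"type":"object","properties":{"targets":{"type":"array"}},"required":["targets"]}

```bash
ls; mkdir -p pics
cat > h.py <<'E'
import numpy as np, cv2
from cell import arm
def cloud(name, depth):
    p=arm.camera_params(name); K=np.array(p["intrinsics"],float); k1=p["k1"]
    v,u=np.mgrid[0:480,0:640].astype(float)
    uv=np.stack([u.ravel(),v.ravel()],1)[:,None]
    n=cv2.undistortPointsIter(uv,K,np.array([k1,0,0,0,0.]),None,None,(3,50,1e-10)).reshape(480,640,2)
    c=np.dstack([n[...,0]*depth,n[...,1]*depth,depth])
    R=cv2.Rodrigues(np.array(p["rvec"],float))[0]; t=np.array(p["tvec"],float).ravel()
    w=(c-t)@R
    w[depth<=0]=np.nan
    return w
E
python3 - <<'E'
from h import *
for n in("scene","top"):
    im,d=arm.camera(n); cv2.imwrite(f"pics/{n}0.png",im); np.save(f"{n}0.npy",d)
    w=cloud(n,d); np.save(f"{n}0w.npy",w)
    for th in("caddy","caddy_handle","tea_box","shaker","spice_jar","mug","tea_pocket"):
        for r in arm.spot_in(n,th):
            c,rr=map(int,r["xy"]); print(n,th,round(r["p"],2),c,rr,np.round(w[min(rr,479),min(c,639)],3))
s=arm.read_state(); print(s["time"],s["tool_pos"],s["ee_rot"],s["width"],s["ft_force"])
E
```

```text
pics
scene caddy 0.63 279 196 [0.48  0.155 0.037]
scene caddy_handle 0.58 281 167 [0.572 0.32  0.   ]
scene caddy_handle 0.57 279 195 [0.481 0.157 0.038]
scene tea_box 0.79 372 305 [ 0.436 -0.295  0.08 ]
scene tea_box 0.78 362 227 [ 0.545 -0.102  0.088]
scene tea_box 0.74 310 299 [ 0.349 -0.218  0.074]
scene tea_box 0.67 325 253 [ 0.437 -0.128  0.081]
scene shaker 0.78 290 208 [0.462 0.065 0.064]
scene spice_jar 0.73 401 346 [ 0.422 -0.399  0.081]
scene mug 0.73 402 277 [ 0.558 -0.231  0.04 ]
scene mug 0.48 287 168 [0.554 0.25  0.041]
scene tea_pocket 0.69 401 348 [ 0.422 -0.4    0.076]
scene tea_pocket 0.64 280 200 [0.475 0.14  0.036]
top caddy 0.71 241 238 [0.482 0.147 0.035]
top caddy_handle 0.84 235 227 [0.489 0.143 0.136]
top tea_box 0.83 346 248 [ 0.454 -0.091  0.086]
top tea_box 0.59 427 249 [ 0.454 -0.266  0.088]
top tea_box 0.57 388 292 [ 0.36  -0.181  0.088]
top shaker 0.65 274 241 [0.467 0.065 0.09 ]
top spice_jar 0.8 478 261 [ 0.427 -0.373  0.103]
top mug 0.72 394 202 [ 0.566 -0.2    0.052]
top tea_pocket 0.98 240 236 [0.487 0.15  0.034]
0.8 [0.17450356 0.62614087 0.23131811] [3.14153387e+00 4.46459868e-05 2.86989009e+00] 0.0850485105796311 [-0.20612377 -0.25004669 -0.38691306]
```

View pics/scene0.png

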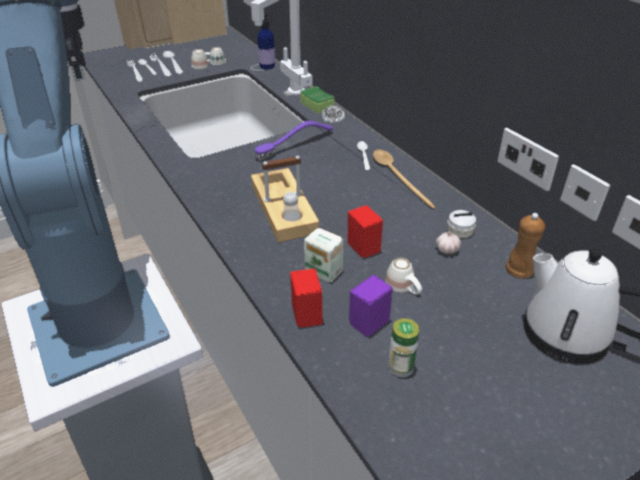

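View pics/top0.png

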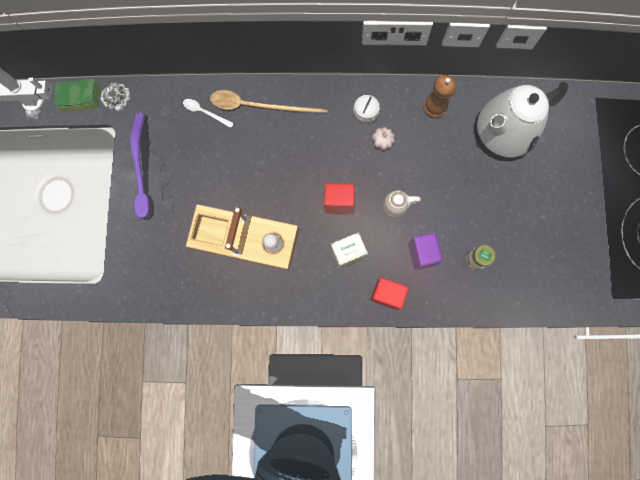

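The tea box is the green and white carton at top (348,249), scene (325,255). The red and purple boxes are look-alikes. The caddy is at top (242,236), with its empty pocket on the left at (212,229) and the shaker on the right. Next I'll fit their poses.

```bash
cat >> h.py <<'E'
from scipy.optimize import minimize
def rectfit(P,a,b,guess,inner=None):
    """fit rectangle pose (x,y,yaw), sides a (x) b (y), to points on its face: minAreaRect + area-overlap refine"""
    (c,s,ang)=cv2.minAreaRect((P*1000).astype(np.float32))
    return c,s,ang
def facepts(w,lo,hi,ctr,r):
    m=(w[...,2]>lo)&(w[...,2]<hi)&(np.hypot(w[...,0]-ctr[0],w[...,1]-ctr[1])<r)
    n,l,st,_=cv2.connectedComponentsWithStats(m.astype(np.uint8))
    k=1+np.argmax(st[1:,4]); return w[l==k], l==k
E
python3 - <<'E'
from h import *
for n in("top","scene"):
    w=np.load(n+"0w.npy")
    P,m=facepts(w,.080,.105,(.454,-.091),.06)
    c,s,a=rectfit(P[:,:2],0,0,0); print(n,"tea top",len(P),"z",np.median(P[:,2]).round(4),"mean",P.mean(0).round(4),"rect",np.round(c,1),np.round(s,1),round(a,1))
    P,m=facepts(w,.028,.043,(.482,.147),.16)
    c,s,a=rectfit(P[:,:2],0,0,0); print(n,"caddy top",len(P),"z",np.median(P[:,2]).round(4),"rect",np.round(c,1),np.round(s,1),round(a,1))
    P,m=facepts(w,.125,.15,(.487,.143),.08)
    c,s,a=rectfit(P[:,:2],0,0,0); print(n,"handle",len(P),"z",np.median(P[:,2]).round(4),"mean",P.mean(0).round(4),"rect",np.round(c,1),np.round(s,1),round(a,1))
    P,m=facepts(w,.002,.022,(.50,.215),.05)
    c,s,a=rectfit(P[:,:2],0,0,0); print(n,"pocket floor",len(P),"z",np.median(P[:,2]).round(4),"mean",P.mean(0).round(4),"rect",np.round(c,1),np.round(s,1),round(a,1))
    m=(abs(w[...,0]-.40)<.03)&(abs(w[...,1])<.05); print("table z",np.nanmedian(w[m][:,2]).round(4))
im=cv2.imread("pics/top0.png"); cv2.imwrite("pics/crop1.png",cv2.resize(im[180:310,170:420],None,fx=3.2,fy=3.2,interpolation=cv2.INTER_CUBIC))
E
```

```text
top tea top 713 z 0.0888 mean [ 0.4519 -0.0972  0.0888] rect [452.7 -97.4] [50.6 65.8] 22.6
top caddy top 3097 z 0.0346 rect [486.9 147.8] [241.7 101.7] 78.2
top handle 336 z 0.1383 mean [0.4861 0.1468 0.1375] rect [486.7 147.5] [15.6 92.3] 79.7
top pocket floor 634 z 0.0053 mean [0.5055 0.2258 0.0063] rect [504.5 224.5] [68.  56.9] 77.4
table z -0.0016
scene tea top 611 z 0.0895 mean [ 0.4492 -0.1019  0.0888] rect [451.5 -98.5] [53.7 68.5] 21.0
scene caddy top 1770 z 0.0361 rect [486.2 147.9] [249.7 102.3] 78.3
scene handle 314 z 0.1375 mean [0.4842 0.1452 0.1363] rect [485.7 147.5] [20.1 92.2] 76.4
scene pocket floor 169 z 0.0082 mean [0.5165 0.2431 0.0097] rect [516.6 235.5] [48.4 45.8] 67.2
table z -0.0006
```

View pics/crop1.png

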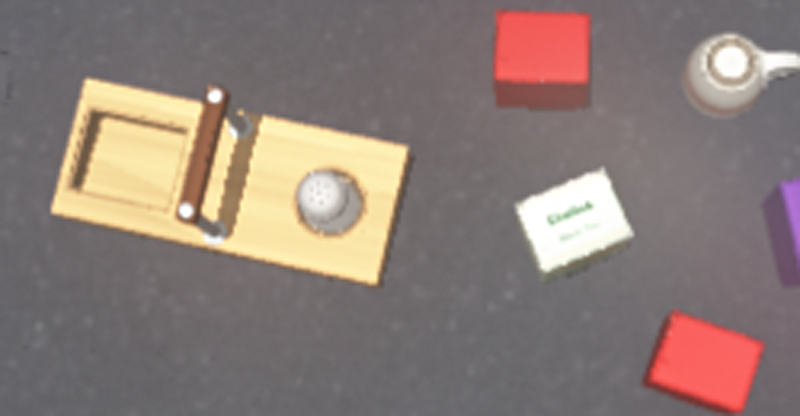

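Both cameras agree. The caddy is at (0.487, 0.148) with its y axis at about 78.2°, and the tea box is at (0.452, -0.098) with a yaw of about 22°. I'll add a move helper next.

```bash
cat >> h.py <<'E'
from scipy.spatial.transform import Rotation as Ro
def go(p,yawdeg,frm=None):
    """shift (cm, tool axes) before turning, then the turn rz"""
    s=arm.read_state(); R=Ro.from_euler("xyz",s["ee_rot"]); 
    d=R.inv().apply(np.array(p)-s["tool_pos"])*100
    Rt=Ro.from_euler("xyz",[np.pi,0,np.radians(yawdeg)])
    rv=(R.inv()*Rt).as_rotvec()
    print("t",round(s["time"],2),"at",np.round(s["tool_pos"],4),np.degrees(s["ee_rot"]).round(2),"w",round(s["width"],4),"f",np.round(s["ft_force"],1),"grip",round(s["gripper_force"],1),"\nshift",d.round(2),"turn",rv.round(3),"shift after turn",(Rt.inv().apply(R.apply(d))).round(2))
E
python3 - <<'E'
from h import *
go((.47,.30,.25),112.5)
# yaw of the tea box from both images by edge fit of the top outline
for n in("top","scene"):
    w=np.load(n+"0w.npy"); P,m=facepts(w,.083,.105,(.4525,-.098),.055); P=P[:,:2]
    def cost(v):
        a=v[2]; q=(P-v[:2])@np.array([[np.cos(a),-np.sin(a)],[np.sin(a),np.cos(a)]])
        return np.maximum(abs(q)-[.0262,.0332],0).sum()
    r=minimize(cost,[.4525,-.098,.39],method="Nelder-Mead",options=dict(initial_simplex=[[.4525,-.098,.39],[.457,-.098,.39],[.4525,-.093,.39],[.4525,-.098,.5]])); print(n,r.x[:2].round(4),np.degrees(r.x[2]).round(1),r.fun)
E
```

```text
t 0.8 at [0.1745 0.6261 0.2313] [180.     0.   164.43] w 0.085 f [-0.2 -0.3 -0.4] grip 0.0 
shift [-37.22 -23.49  -1.87] turn [0.    0.    0.906] shift after turn [-41.44  14.82  -1.87]
top [ 0.4525 -0.098 ] 22.3 0.0
scene [ 0.4503 -0.0984] 23.3 0.005233659650215702
```

Emit:
send_rows(targets=[{"twist": [0,0,0],"slide": [-2,-1.2,-0.2],"fingers": 8.5},{"twist": [0,0,0],"slide": [-3.5,-2.2,-0.2],"fingers": 8.5},{"twist": [0,0,0],"slide": [-3.5,-2.2,-0.2],"fingers": 8.5},{"twist": [0,0,0],"slide": [-3.5,-2.2,-0.2],"fingers": 8.5},{"twist": [0,0,0],"slide": [-3.5,-2.2,-0.2],"fingers": 8.5},{"twist": [0,0,0],"slide": [-3.5,-2.2,-0.2],"fingers": 8.5},{"twist": [0,0,0],"slide": [-3.5,-2.2,-0.2],"fingers": 8.5},{"twist": [0,0,0],"slide": [-3.5,-2.2,-0.2],"fingers": 8.5},{"twist": [0,0,0],"slide": [-3.5,-2.2,-0.2],"fingers": 8.5},{"twist": [0,0,0],"slide": [-3.5,-2.2,-0.1],"fingers": 8.5},{"twist": [0,0,0],"slide": [-3.5,-2.2,0],"fingers": 8.5}])

```text
time: 1.9
tool_pos: [0.4697, 0.3021, 0.2508]
ee_rot: [3.141, 0.001, 2.87]
ft_force: [-0.1, 0.3, 0.4]
width: 0.0851
gripper_force: 0.0
```

```bash
python3 -c "
from h import *
go((.4520,-.098,.25),112.5)"
```

```text
t 1.9 at [0.4697 0.3021 0.2508] [1.7995e+02 3.0000e-02 1.6444e+02] w 0.0851 f [-0.1  0.3  0.4] grip 0.0 
shift [ -9.03 -39.02   0.05] turn [0.001 0.    0.906] shift after turn [-36.29 -16.95   0.08]
```

Emit:
send_rows(targets=[{"twist": [0,0,0],"slide": [-0.5,-2,0],"fingers": 8.5},{"twist": [0,0,0],"slide": [-0.8,-3.5,0],"fingers": 8.5},{"twist": [0,0,0],"slide": [-0.8,-3.5,0],"fingers": 8.5},{"twist": [0,0,0],"slide": [-0.8,-3.5,0],"fingers": 8.5},{"twist": [0,0,0],"slide": [-0.8,-3.5,0],"fingers": 8.5},{"twist": [0,0,0],"slide": [-0.8,-3.5,0],"fingers": 8.5},{"twist": [0,0,0],"slide": [-0.8,-3.5,0],"fingers": 8.5},{"twist": [0,0,0],"slide": [-0.8,-3.5,0],"fingers": 8.5},{"twist": [0,0,0],"slide": [-0.9,-3.5,0],"fingers": 8.5},{"twist": [0,0,0],"slide": [-0.8,-3.5,0],"fingers": 8.5},{"twist": [0,0,0],"slide": [-0.8,-3.5,0],"fingers": 8.5},{"twist": [0,0,0],"slide": [-0.4,-2,0],"fingers": 8.5}])

```text
time: 3.1
tool_pos: [0.4503, -0.0996, 0.2507]
ee_rot: [-3.141, 0.001, 2.867]
ft_force: [-0.5, 0.7, 0.4]
width: 0.0849
gripper_force: 0.0
```

Emit:
send_rows(targets=[{"twist": [0,0,0.08],"slide": [0,0,0],"fingers": 8.5},{"twist": [0,0,0.12],"slide": [0,0,0],"fingers": 8.5},{"twist": [0,0,0.12],"slide": [0,0,0],"fingers": 8.5},{"twist": [0,0,0.12],"slide": [0,0,0],"fingers": 8.5},{"twist": [0,0,0.12],"slide": [0,0,0],"fingers": 8.5},{"twist": [0,0,0.12],"slide": [0,0,0],"fingers": 8.5},{"twist": [0,0,0.12],"slide": [0,0,0],"fingers": 8.5},{"twist": [0,0,0.106],"slide": [0,0,0],"fingers": 8.5},{"twist": [0,0,0],"slide": [0,0,0],"fingers": 8.5},{"twist": [0,0,0],"slide": [0,0,0],"fingers": 8.5}])

```text
time: 4.1
tool_pos: [0.4507, -0.0964, 0.2504]
ee_rot: [3.141, 0.0, 1.967]
ft_force: [-0.5, -0.3, -0.8]
width: 0.0849
gripper_force: 0.0
```

```bash
python3 -c "
from h import *
go((.4520,-.098,.051),112.5)"
```

```text
t 4.1 at [ 0.4507 -0.0964  0.2504] [179.99   0.   112.69] w 0.0849 f [-0.5 -0.3 -0.8] grip 0.0 
shift [-0.19  0.05 19.94] turn [0.    0.    0.003] shift after turn [-0.19  0.06 19.94]
```

Emit:
send_rows(targets=[{"twist": [0,0,0],"slide": [-0.2,0.05,1.5],"fingers": 8.5},{"twist": [0,0,0],"slide": [0,0,2.5],"fingers": 8.5},{"twist": [0,0,0],"slide": [0,0,2.5],"fingers": 8.5},{"twist": [0,0,0],"slide": [0,0,2.5],"fingers": 8.5},{"twist": [0,0,0],"slide": [0,0,2.5],"fingers": 8.5},{"twist": [0,0,0],"slide": [0,0,2.5],"fingers": 8.5},{"twist": [0,0,0],"slide": [0,0,2],"fingers": 8.5},{"twist": [0,0,0],"slide": [0,0,2],"fingers": 8.5},{"twist": [0,0,0],"slide": [0,0,1.5],"fingers": 8.5},{"twist": [0,0,0],"slide": [0,0,0.9],"fingers": 8.5},{"twist": [0,0,0],"slide": [0,0,0],"fingers": 8.5}])

```text
time: 5.2
tool_pos: [0.4513, -0.0981, 0.0455]
ee_rot: [-3.14, -0.001, 1.965]
ft_force: [-0.2, 0.2, -0.3]
width: 0.0852
gripper_force: 0.0
```

Emit:
send_rows(targets=[{"twist": [0,0,0],"slide": [0,0,0],"fingers": 7},{"twist": [0,0,0],"slide": [0,0,0],"fingers": 6},{"twist": [0,0,0],"slide": [0,0,0],"fingers": 5},{"twist": [0,0,0],"slide": [0,0,0],"fingers": 4},{"twist": [0,0,0],"slide": [0,0,0],"fingers": 4},{"twist": [0,0,0],"slide": [0,0,0],"fingers": 4}])

```text
time: 5.8
tool_pos: [0.4528, -0.0982, 0.0473]
ee_rot: [3.14, 0.001, 1.964]
ft_force: [-0.4, -0.5, 6.9]
width: 0.0538
gripper_force: 62.4
```

```bash
python3 -c "
from h import *
go((.4520,-.098,.20),112.5)"
```

```text
t 5.8 at [ 0.4528 -0.0982  0.0473] [1.7990e+02 4.0000e-02 1.1254e+02] w 0.0538 f [-0.4 -0.5  6.9] grip 62.4 
shift [  0.04  -0.04 -15.27] turn [0.002 0.001 0.001] shift after turn [  0.05  -0.06 -15.27]
```

Emit:
send_rows(targets=[{"twist": [0,0,0],"slide": [0,0,-0.5],"fingers": 4},{"twist": [0,0,0],"slide": [0,0,-1],"fingers": 4},{"twist": [0,0,0],"slide": [0,0,-2],"fingers": 4},{"twist": [0,0,0],"slide": [0,0,-2.5],"fingers": 4},{"twist": [0,0,0],"slide": [0,0,-2.5],"fingers": 4},{"twist": [0,0,0],"slide": [0,0,-2.5],"fingers": 4},{"twist": [0,0,0],"slide": [0,0,-2.5],"fingers": 4},{"twist": [0,0,0],"slide": [0,0,-2.5],"fingers": 4},{"twist": [0,0,0],"slide": [0,0,-1.5],"fingers": 4},{"twist": [0,0,0],"slide": [0,0,0],"fingers": 4}])

```text
time: 6.8
tool_pos: [0.453, -0.0984, 0.2236]
ee_rot: [3.137, 0.001, 1.964]
ft_force: [0.7, 0.8, -2.0]
width: 0.0537
gripper_force: 63.3
```

```bash
python3 -c "
from h import *
go((.5022,.2212,.222),78.2)"
```

```text
t 6.8 at [ 0.453  -0.0984  0.2236] [1.7975e+02 8.0000e-02 1.1251e+02] w 0.0537 f [ 0.7  0.8 -2. ] grip 63.3 
shift [27.64 16.78  0.2 ] turn [0.005 0.    0.599] shift after turn [32.29 -1.72  0.16]
```

Emit:
send_rows(targets=[{"twist": [0,0,0],"slide": [1,0.6,0],"fingers": 4},{"twist": [0,0,0],"slide": [2,1.2,0],"fingers": 4},{"twist": [0,0,0],"slide": [2.8,1.7,0],"fingers": 4},{"twist": [0,0,0],"slide": [2.8,1.7,0],"fingers": 4},{"twist": [0,0,0],"slide": [2.8,1.7,0],"fingers": 4},{"twist": [0,0,0],"slide": [2.8,1.7,0],"fingers": 4},{"twist": [0,0,0],"slide": [2.8,1.7,0],"fingers": 4},{"twist": [0,0,0],"slide": [2.8,1.7,0],"fingers": 4},{"twist": [0,0,0],"slide": [2.8,1.7,0],"fingers": 4},{"twist": [0,0,0],"slide": [2.5,1.5,0],"fingers": 4},{"twist": [0,0,0],"slide": [2,1.2,0],"fingers": 4},{"twist": [0,0,0],"slide": [0.54,0.38,0],"fingers": 4}])

```text
time: 8.0
tool_pos: [0.4994, 0.2252, 0.2197]
ee_rot: [-3.139, -0.001, 1.968]
ft_force: [0.9, -0.0, -2.4]
width: 0.0537
gripper_force: 63.3
```

Emit:
send_rows(targets=[{"twist": [0,0,0.05],"slide": [0,0,0],"fingers": 4},{"twist": [0,0,0.1],"slide": [0,0,0],"fingers": 4},{"twist": [0,0,0.1],"slide": [0,0,0],"fingers": 4},{"twist": [0,0,0.1],"slide": [0,0,0],"fingers": 4},{"twist": [0,0,0.1],"slide": [0,0,0],"fingers": 4},{"twist": [0,0,0.1],"slide": [0,0,0],"fingers": 4},{"twist": [0,0,0.05],"slide": [0,0,0],"fingers": 4},{"twist": [0,0,0],"slide": [0,0,0],"fingers": 4},{"twist": [0,0,0],"slide": [0,0,0],"fingers": 4}])

```text
time: 8.9
tool_pos: [0.5005, 0.2208, 0.2207]
ee_rot: [-3.141, 0.001, 1.365]
ft_force: [-0.5, -0.7, -1.7]
width: 0.0536
gripper_force: 63.4
```

Run:
```python
from h import *
go((.5022,.2212,.20),78.2)
for n in("top","scene"):
    im,d=arm.camera(n); cv2.imwrite(f"pics/{n}1.png",im); w=cloud(n,d); np.save(f"{n}1w.npy",w)
    # box side points while held (z 0.18-0.26), in caddy-aligned axes about the tcp
    a=np.radians(-11.8); m=(np.hypot(w[...,0]-.5022,w[...,1]-.2212)<.07)&(w[...,2]>.15)&(w[...,2]<.29)
    P=w[m]; q=(P[:,:2]-[.5022,.2212])@np.array([[np.cos(a),-np.sin(a)],[np.sin(a),np.cos(a)]])
    print(n,len(P),np.histogram(P[:,2],bins=np.arange(.15,.295,.01))[0], "min z",np.percentile(P[:,2],1).round(4))
    k=(P[:,2]>.19)&(P[:,2]<.225); print(np.percentile(q[k],[2,50,98],axis=0).round(4).tolist() if k.any() else "")
cv2.imwrite("pics/s1crop.png",cv2.resize(cv2.imread("pics/scene1.png")[60:260,190:400],None,fx=2.9,fy=2.9))
```

```text
t 8.9 at [0.5005 0.2208 0.2207] [-1.7995e+02  6.0000e-02  7.8190e+01] w 0.0536 f [-0.5 -0.7 -1.7] grip 63.4 
shift [0.07 0.16 2.07] turn [-0.001  0.001 -0.   ] shift after turn [0.07 0.16 2.07]
top 1094 [  0   0  12  23  40  47  45  53  78  85  89 384 172  66] min z 0.1795
[[-0.029, -0.0362], [-0.0088, -0.035], [0.022, -0.0105]]
scene 1583 [  0   0  43  98  97 107  98 103 135 136 150 352 138 126] min z 0.1771
[[-0.0298, -0.0368], [-0.0093, -0.0319], [0.0214, 0.012]]
```

View pics/s1crop.png

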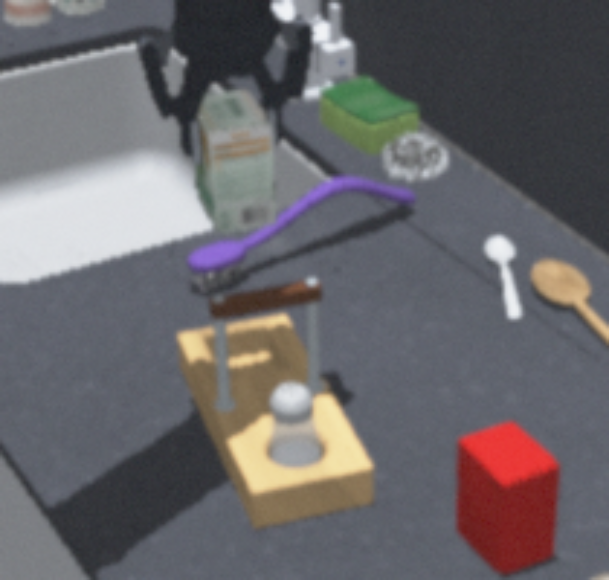

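The box hangs upright in the grip near the pocket; the caddy hasn't moved. I'll fit the visible faces of the held box and refine the pocket position before lowering.

Run:
```python
from h import *
yd=np.radians(78.2); ax=np.array([np.sin(yd),-np.cos(yd)]); ay=np.array([np.cos(yd),np.sin(yd)])
def toq(P,c): d=P[:,:2]-c; return np.c_[d@ax,d@ay]
tcp=np.array([.5005,.2208])
for n in("top","scene"):
    w=np.load(n+"1w.npy").reshape(-1,3); w=w[np.isfinite(w[:,0])]
    q=toq(w,tcp); z=w[:,2]
    for nm,i,o,half in(("-y face",1,0,.034),("-x face",0,1,.027)):
        for lim in (.008,.005):
            k=(abs(q[:,i]+half)<lim)&(abs(q[:,o])<(.02 if i else .026))&(z>.185)&(z<.225)
        if k.sum()<20: print(n,nm,k.sum()); continue
        A=np.c_[np.ones(k.sum()),q[k,o],z[k]-.205]; s=np.linalg.lstsq(A,q[k,i],rcond=None)[0]
        print(n,nm,k.sum(),"at",s[0].round(4),"turn deg",np.degrees(s[1]).round(2),"tilt deg",np.degrees(s[2]).round(2))
# caddy pose: outline of the top face + hole, from first clouds
from scipy.optimize import minimize
for n in("top","scene"):
    w=np.load(n+"0w.npy"); P,m=facepts(w,.029,.043,(.486,.148),.16); P=P[:,:2]
    c0,s,a=rectfit(P,0,0,0)
    best=[]
    def cost(v):
        t=v[2]; ex=np.array([np.cos(t),np.sin(t)]); ey=np.array([-np.sin(t),np.cos(t)]); d=P-v[:2]; x=d@ex; y=d@ey
        out=np.maximum(abs(x)-.05,0)+np.maximum(abs(y)-.12,0)
        inh=np.maximum(np.minimum(.0295-abs(x),.0365-abs(y-.075)),0)
        return (out+inh).sum()*1000
    v0=np.array([.4865,.1478,np.radians(-11.8)])
    r=minimize(cost,v0,method="Nelder-Mead",options=dict(initial_simplex=[v0,v0+[.004,0,0],v0+[0,.004,0],v0+[0,0,.04]]))
    v=r.x; print(n,"caddy",v[:2].round(4),np.degrees(v[2]).round(2),round(r.fun,1),"pocket",(v[:2]+.075*np.array([-np.sin(v[2]),np.cos(v[2])])).round(4))
    # pocket edges from height profile in caddy frame
    t=v[2]; ex=np.array([np.cos(t),np.sin(t)]); ey=np.array([-np.sin(t),np.cos(t)])
    W=w.reshape(-1,3); W=W[np.isfinite(W[:,0])]; d=W[:,:2]-v[:2]; x=d@ex; y=d@ey
    lo=(W[:,2]<.03)&(abs(x)<.045)&(y>.03)&(y<.117)
    print("   low pts x",np.percentile(x[lo],[2,98]).round(4),"y",np.percentile(y[lo],[2,98]).round(4))
```

```text
top -y face 105 at -0.0346 turn deg -0.22 tilt deg -0.1
top -x face 24 at -0.0276 turn deg -2.92 tilt deg -1.31
scene -y face 233 at -0.0323 turn deg 0.44 tilt deg -1.09
scene -x face 66 at -0.0276 turn deg -0.69 tilt deg -1.74
top caddy [0.4866 0.1475] -11.73 27.7 pocket [0.5018 0.221 ]
   low pts x [-0.0263  0.0303] y [0.0473 0.112 ]
scene caddy [0.4854 0.1468] -11.81 139.7 pocket [0.5007 0.2202]
   low pts x [-0.0224  0.0307] y [0.0708 0.1168]
```

Emit:
send_rows(targets=[{"twist": [0,0,0],"slide": [0.1,0.1,0.5],"fingers": 4},{"twist": [0,0,0],"slide": [0,0,1.5],"fingers": 4},{"twist": [0,0,0],"slide": [0,0,2],"fingers": 4},{"twist": [0,0,0],"slide": [0,0,2],"fingers": 4},{"twist": [0,0,0],"slide": [0,0,2],"fingers": 4},{"twist": [0,0,0],"slide": [0,0,2],"fingers": 4},{"twist": [0,0,0],"slide": [0,0,1.2],"fingers": 4},{"twist": [0,0,0],"slide": [0,0,0.6],"fingers": 4},{"twist": [0,0,0],"slide": [0,0,0],"fingers": 4},{"twist": [0,0,0],"slide": [0,0,0],"fingers": 4}])

```text
time: 10.0
tool_pos: [0.5028, 0.2224, 0.1039]
ee_rot: [3.141, -0.001, 1.364]
ft_force: [-0.2, 0.2, -0.9]
width: 0.0538
gripper_force: 63.4
```

Run:
```python
from h import *
go((.5018,.2214,.0535),78.2)
for n in("top","scene"):
    im,d=arm.camera(n); cv2.imwrite(f"pics/{n}2.png",im); np.save(f"{n}2w.npy",cloud(n,d))
cv2.imwrite("pics/s2crop.png",np.hstack([cv2.resize(cv2.imread("pics/scene2.png")[110:260,220:350],None,fx=3,fy=3),cv2.resize(cv2.imread("pics/top2.png")[170:290,170:310],None,fx=2.4,fy=3.75)]))
```

```text
t 10.0 at [0.5028 0.2224 0.1039] [ 1.7995e+02 -4.0000e-02  7.8140e+01] w 0.0538 f [-0.2  0.2 -0.9] grip 63.4 
shift [-0.12 -0.08  5.04] turn [ 0.001 -0.001 -0.001] shift after turn [-0.11 -0.07  5.04]
```

View pics/s2crop.png

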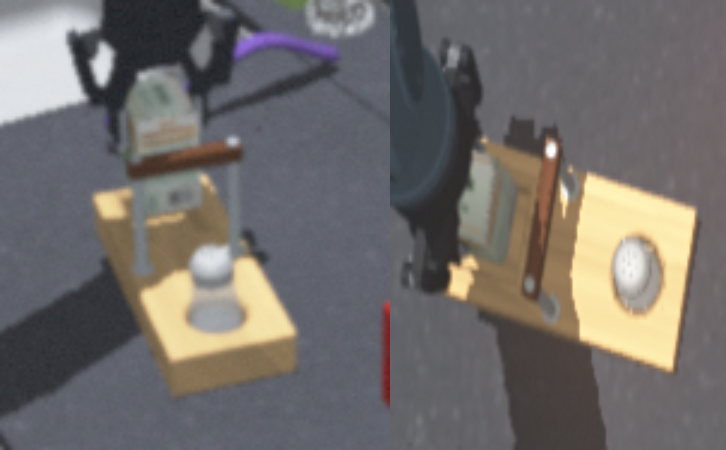

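The box is over the pocket and lined up with it. Now I'll lower it slowly and watch the force.

Emit:
send_rows(targets=[{"twist": [0,0,0],"slide": [-0.05,-0.05,0.4],"fingers": 4},{"twist": [0,0,0],"slide": [0,0,0.5],"fingers": 4},{"twist": [0,0,0],"slide": [0,0,0.4],"fingers": 4},{"twist": [0,0,0],"slide": [0,0,0.4],"fingers": 4},{"twist": [0,0,0],"slide": [0,0,0.3],"fingers": 4},{"twist": [0,0,0],"slide": [0,0,0.3],"fingers": 4},{"twist": [0,0,0],"slide": [0,0,0.3],"fingers": 4},{"twist": [0,0,0],"slide": [0,0,0],"fingers": 4}])

```text
time: 10.9
tool_pos: [0.5014, 0.2217, 0.0769]
ee_rot: [-3.141, 0.0, 1.364]
ft_force: [0.1, -0.6, -1.0]
width: 0.054
gripper_force: 63.4
```

```bash
python3 -c "
from h import *
go((.5018,.2214,.0535),78.2)"
```

```text
t 10.9 at [0.5014 0.2217 0.0769] [-1.7997e+02  2.0000e-02  7.8140e+01] w 0.054 f [ 0.1 -0.6 -1. ] grip 63.4 
shift [-0.02  0.05  2.34] turn [-0.     0.    -0.001] shift after turn [-0.02  0.05  2.34]
```

The box bottom is already below the rim with no contact force, so I'll continue down.

Emit:
send_rows(targets=[{"twist": [0,0,0],"slide": [0,0,0.3],"fingers": 4},{"twist": [0,0,0],"slide": [0,0,0.4],"fingers": 4},{"twist": [0,0,0],"slide": [0,0,0.4],"fingers": 4},{"twist": [0,0,0],"slide": [0,0,0.3],"fingers": 4},{"twist": [0,0,0],"slide": [0,0,0.3],"fingers": 4},{"twist": [0,0,0],"slide": [0,0,0.2],"fingers": 4},{"twist": [0,0,0],"slide": [0,0,0],"fingers": 4}])

```text
time: 11.6
tool_pos: [0.5014, 0.2217, 0.058]
ee_rot: [-3.141, 0.0, 1.364]
ft_force: [-0.9, 0.1, -0.9]
width: 0.0539
gripper_force: 63.4
```

Emit:
send_rows(targets=[{"twist": [0,0,0],"slide": [0,0,0.1],"fingers": 4},{"twist": [0,0,0],"slide": [0,0,0.1],"fingers": 4},{"twist": [0,0,0],"slide": [0,0,0.1],"fingers": 4},{"twist": [0,0,0],"slide": [0,0,0],"fingers": 4}])

```text
time: 12.0
tool_pos: [0.5016, 0.2218, 0.0552]
ee_rot: [-3.142, 0.0, 1.364]
ft_force: [-0.2, -0.1, -2.1]
width: 0.0538
gripper_force: 63.4
```

```bash
python3 -c "
from h import *
go((.5018,.2214,.0535),78.2)"
```

```text
t 12.0 at [0.5016 0.2218 0.0552] [-180.      0.     78.14] w 0.0538 f [-0.2 -0.1 -2.1] grip 63.4 
shift [-0.03  0.03  0.17] turn [-0.     0.    -0.001] shift after turn [-0.03  0.03  0.17]
```

Emit:
send_rows(targets=[{"twist": [0,0,0],"slide": [0,0,0.1],"fingers": 4},{"twist": [0,0,0],"slide": [0,0,0.1],"fingers": 4},{"twist": [0,0,0],"slide": [0,0,0],"fingers": 4}])

```text
time: 12.3
tool_pos: [0.5017, 0.2218, 0.0533]
ee_rot: [3.141, -0.0, 1.364]
ft_force: [-0.0, -0.0, -0.8]
width: 0.0539
gripper_force: 63.3
```

Emit:
send_rows(targets=[{"twist": [0,0,0],"slide": [0,0,0.1],"fingers": 4},{"twist": [0,0,0],"slide": [0,0,0],"fingers": 4}])

```text
time: 12.5
tool_pos: [0.5018, 0.2219, 0.0532]
ee_rot: [-3.141, -0.001, 1.364]
ft_force: [-2.4, -1.6, 10.8]
width: 0.0536
gripper_force: 64.3
```

Contact is 10.8 N at the expected height, so the box is on the pocket floor. Releasing it now.

Emit:
send_rows(targets=[{"twist": [0,0,0],"slide": [0,0,0],"fingers": 5.6},{"twist": [0,0,0],"slide": [0,0,0],"fingers": 6},{"twist": [0,0,0],"slide": [0,0,0],"fingers": 7},{"twist": [0,0,0],"slide": [0,0,0],"fingers": 8.2},{"twist": [0,0,0],"slide": [0,0,0],"fingers": 8.2},{"twist": [0,0,0],"slide": [0,0,0],"fingers": 8.2}])

```text
time: 13.1
tool_pos: [0.5016, 0.2218, 0.0523]
ee_rot: [-3.142, 0.0, 1.364]
ft_force: [0.3, -0.0, 0.8]
width: 0.0819
gripper_force: 0.0
```

Emit:
send_rows(targets=[{"twist": [0,0,0],"slide": [0,0,-0.5],"fingers": 8.2},{"twist": [0,0,0],"slide": [0,0,-1.5],"fingers": 8.2},{"twist": [0,0,0],"slide": [0,0,-2.5],"fingers": 8.2},{"twist": [0,0,0],"slide": [0,0,-3],"fingers": 8.2},{"twist": [0,0,0],"slide": [0,0,-3],"fingers": 8.2},{"twist": [0,0,0],"slide": [0,0,-3],"fingers": 8.2},{"twist": [0,0,0],"slide": [0,0,-3],"fingers": 8.2},{"twist": [0,0,0],"slide": [0,0,-2.5],"fingers": 8.2},{"twist": [0,0,0],"slide": [4,0,-1],"fingers": 8.2},{"twist": [0,0,0],"slide": [4,0,0],"fingers": 8.2},{"twist": [0,0,0],"slide": [4,0,0],"fingers": 8.2},{"twist": [0,0,0],"slide": [2,0,0],"fingers": 8.2}])

```text
time: 14.3
tool_pos: [0.5298, 0.3631, 0.2536]
ee_rot: [3.141, -0.002, 1.368]
ft_force: [-0.1, -0.2, 0.1]
width: 0.082
gripper_force: 0.0
```

Run:
```python
from h import *
go((.4868,.1478,.23),168.2)
for n in("top","scene"):
    im,d=arm.camera(n); cv2.imwrite(f"pics/{n}3.png",im); w=cloud(n,d); np.save(f"{n}3w.npy",w)
    P,m=facepts(w,.088,.106,(.502,.221),.055)
    c,s,a=rectfit(P[:,:2],0,0,0); print(n,"tea top",len(P),"z",np.median(P[:,2]).round(4),"mean",P.mean(0).round(4),"rect",np.round(c,1),np.round(s,1),round(a,1), "tilt",np.linalg.lstsq(np.c_[P[:,:2],np.ones(len(P))],P[:,2],rcond=None)[0].round(3))
    P,m=facepts(w,.028,.043,(.482,.147),.16)
    c,s,a=rectfit(P[:,:2],0,0,0); print(n,"caddy top",len(P),"z",np.median(P[:,2]).round(4),"rect",np.round(c,1),np.round(s,1),round(a,1))
    P,m=facepts(w,.125,.15,(.487,.143),.08)
    c,s,a=rectfit(P[:,:2],0,0,0); print(n,"handle",len(P),"z",np.median(P[:,2]).round(4),"mean",P.mean(0).round(4),"rect",np.round(c,1),np.round(s,1),round(a,1))
cv2.imwrite("pics/s3crop.png",np.hstack([cv2.resize(cv2.imread("pics/scene3.png")[110:260,220:350],None,fx=3,fy=3),cv2.resize(cv2.imread("pics/top3.png")[170:290,170:310],None,fx=2.4,fy=3.75)]))
```

```text
t 14.3 at [0.5298 0.3631 0.2536] [ 1.7998e+02 -1.4000e-01  7.8350e+01] w 0.082 f [-0.1 -0.2  0.1] grip 0.0 
shift [-21.96   0.14   2.3 ] turn [ 0.002 -0.002 -1.568] shift after turn [ -0.2  -21.95   2.36]
top tea top 678 z 0.0951 mean [0.5    0.2215 0.095 ] rect [500.6 222.4] [66.4 51.3] 77.8 tilt [ 0.027 -0.007  0.083]
top caddy top 2993 z 0.0345 rect [486.5 147.5] [240.7 101.6] 78.0
top handle 333 z 0.138 mean [0.4863 0.1469 0.1373] rect [486.9 147.8] [15.  92.7] 78.5
scene tea top 146 z 0.0973 mean [0.5021 0.2395 0.0971] rect [503.8 239. ] [45.  52.1] 79.6 tilt [ 0.024 -0.04   0.095]
scene caddy top 1731 z 0.0361 rect [485.9 148. ] [249.1 102.2] 78.2
scene handle 305 z 0.1377 mean [0.4838 0.1452 0.1366] rect [485.3 147.7] [23.3 91.9] 80.4
```

View pics/s3crop.png

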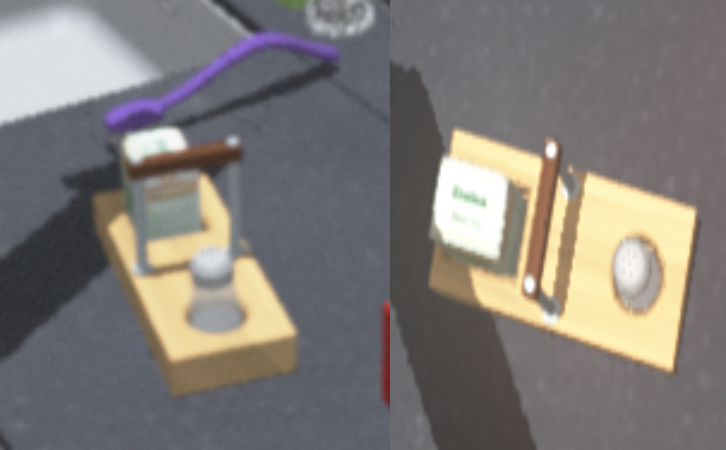

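The tea box is seated: square, and its top is at 98 mm once the depth bias is removed. The caddy hasn't moved and the shaker is in place. Next I'll turn the tool for the handle.

Emit:
send_rows(targets=[{"twist": [0,0,-0.08],"slide": [0,0,0],"fingers": 4},{"twist": [0,0,-0.14],"slide": [0,0,0],"fingers": 4},{"twist": [0,0,-0.14],"slide": [0,0,0],"fingers": 4},{"twist": [0,0,-0.14],"slide": [0,0,0],"fingers": 4},{"twist": [0,0,-0.14],"slide": [0,0,0],"fingers": 4},{"twist": [0,0,-0.14],"slide": [0,0,0],"fingers": 4},{"twist": [0,0,-0.14],"slide": [0,0,0],"fingers": 4},{"twist": [0,0,-0.14],"slide": [0,0,0],"fingers": 4},{"twist": [0,0,-0.14],"slide": [0,0,0],"fingers": 4},{"twist": [0,0,-0.14],"slide": [0,0,0],"fingers": 4},{"twist": [0,0,-0.14],"slide": [0,0,0],"fingers": 4},{"twist": [0,0,-0.088],"slide": [0,0,0],"fingers": 4}])

```text
time: 15.6
tool_pos: [0.5308, 0.3569, 0.2534]
ee_rot: [-3.141, 0.001, 2.935]
ft_force: [-0.4, -0.7, -0.0]
width: 0.0399
gripper_force: 0.0
```

Emit:
send_rows(targets=[{"twist": [0,0,0],"slide": [0,-1.5,0],"fingers": 4},{"twist": [0,0,0],"slide": [0,-2.5,0],"fingers": 4},{"twist": [0,0,0],"slide": [0,-3,0],"fingers": 4},{"twist": [0,0,0],"slide": [0,-3,0],"fingers": 4},{"twist": [0,0,0],"slide": [0,-3,0],"fingers": 4},{"twist": [0,0,0],"slide": [0,-3,0],"fingers": 4},{"twist": [0,0,0],"slide": [0,-3,0],"fingers": 4},{"twist": [0,0,0],"slide": [0,-2,0],"fingers": 4},{"twist": [0,0,0],"slide": [0,-1,0],"fingers": 4},{"twist": [0,0,0],"slide": [0,0,0],"fingers": 4},{"twist": [0,0,0],"slide": [0,0,0],"fingers": 4}])

```text
time: 16.7
tool_pos: [0.4847, 0.1443, 0.2527]
ee_rot: [3.141, 0.001, 2.932]
ft_force: [-0.7, 0.8, -0.1]
width: 0.0401
gripper_force: 0.0
```

```bash
python3 -c "
from h import *
go((.4866,.1477,.112),168.2)"
```

```text
t 16.7 at [0.4847 0.1443 0.2527] [1.7996e+02 3.0000e-02 1.6800e+02] w 0.0401 f [-0.7  0.8 -0.1] grip 0.0 
shift [-0.11  0.36 14.07] turn [ 0.001  0.001 -0.003] shift after turn [-0.12  0.37 14.07]
```

Emit:
send_rows(targets=[{"twist": [0,0,0],"slide": [-0.1,0.36,0.5],"fingers": 4},{"twist": [0,0,0],"slide": [0,0,1.5],"fingers": 4},{"twist": [0,0,0],"slide": [0,0,2],"fingers": 4},{"twist": [0,0,0],"slide": [0,0,2],"fingers": 4},{"twist": [0,0,0],"slide": [0,0,1.5],"fingers": 4},{"twist": [0,0,0],"slide": [0,0,0.5],"fingers": 4},{"twist": [0,0,0],"slide": [0,0,0],"fingers": 4},{"twist": [0,0,0],"slide": [0,0,0],"fingers": 4}])

```text
time: 17.5
tool_pos: [0.4868, 0.1476, 0.1728]
ee_rot: [3.141, 0.001, 2.933]
ft_force: [0.1, 0.8, -0.2]
width: 0.0401
gripper_force: 0.0
```

```bash
python3 -c "
from h import *
go((.4866,.1477,.112),168.2)"
```

```text
t 17.5 at [0.4868 0.1476 0.1728] [1.7997e+02 4.0000e-02 1.6802e+02] w 0.0401 f [ 0.1  0.8 -0.2] grip 0.0 
shift [0.02 0.   6.08] turn [ 0.001  0.001 -0.003] shift after turn [0.02 0.01 6.08]
```

Emit:
send_rows(targets=[{"twist": [0,0,-0.003],"slide": [0,0,0.6],"fingers": 4},{"twist": [0,0,0],"slide": [0,0,1],"fingers": 4},{"twist": [0,0,0],"slide": [0,0,1],"fingers": 4},{"twist": [0,0,0],"slide": [0,0,1],"fingers": 4},{"twist": [0,0,0],"slide": [0,0,1],"fingers": 4},{"twist": [0,0,0],"slide": [0,0,0.9],"fingers": 4},{"twist": [0,0,0],"slide": [0,0,0.5],"fingers": 4},{"twist": [0,0,0],"slide": [0,0,0],"fingers": 4}])

```text
time: 18.3
tool_pos: [0.4858, 0.1468, 0.1115]
ee_rot: [-3.141, -0.001, 2.935]
ft_force: [-0.2, -0.3, -0.2]
width: 0.0402
gripper_force: 0.0
```

Emit:
send_rows(targets=[{"twist": [0,0,0],"slide": [0,0,0],"fingers": 3},{"twist": [0,0,0],"slide": [0,0,0],"fingers": 2.2},{"twist": [0,0,0],"slide": [0,0,0],"fingers": 1.6},{"twist": [0,0,0],"slide": [0,0,0],"fingers": 1},{"twist": [0,0,0],"slide": [0,0,0],"fingers": 0},{"twist": [0,0,0],"slide": [0,0,0],"fingers": 0},{"twist": [0,0,0],"slide": [0,0,0],"fingers": 0}])

```text
time: 19.0
tool_pos: [0.4868, 0.1474, 0.1129]
ee_rot: [3.141, 0.001, 2.935]
ft_force: [-1.5, 0.8, 5.4]
width: 0.0129
gripper_force: 59.2
```

```bash
python3 -c "
from h import *
go((.4866,.1477,.25),168.2)"
```

```text
t 19.0 at [0.4868 0.1474 0.1129] [1.7994e+02 5.0000e-02 1.6817e+02] w 0.0129 f [-1.5  0.8  5.4] grip 59.2 
shift [ 1.000e-02  4.000e-02 -1.371e+01] turn [ 0.001  0.001 -0.001] shift after turn [  0.02   0.02 -13.71]
```

Emit:
send_rows(targets=[{"twist": [0,0,0],"slide": [0,0,-0.2],"fingers": 0},{"twist": [0,0,0],"slide": [0,0,-0.4],"fingers": 0},{"twist": [0,0,0],"slide": [0,0,-0.6],"fingers": 0},{"twist": [0,0,0],"slide": [0,0,-0.8],"fingers": 0},{"twist": [0,0,0],"slide": [0,0,-0.8],"fingers": 0},{"twist": [0,0,0],"slide": [0,0,-0.8],"fingers": 0},{"twist": [0,0,0],"slide": [0,0,-0.8],"fingers": 0},{"twist": [0,0,0],"slide": [0,0,-0.6],"fingers": 0},{"twist": [0,0,0],"slide": [0,0,-0.4],"fingers": 0},{"twist": [0,0,0],"slide": [0,0,-0.2],"fingers": 0},{"twist": [0,0,0],"slide": [0,0,0],"fingers": 0}])

```text
time: 20.1
tool_pos: [0.4864, 0.1469, 0.1684]
ee_rot: [3.141, 0.0, 2.935]
ft_force: [-0.1, -0.6, -5.9]
width: 0.0131
gripper_force: 58.6
```

Emit:
send_rows(targets=[{"twist": [0,0,0],"slide": [0,0,-0.3],"fingers": 0},{"twist": [0,0,0],"slide": [0,0,-0.6],"fingers": 0},{"twist": [0,0,0],"slide": [0,0,-0.9],"fingers": 0},{"twist": [0,0,0],"slide": [0,0,-1.1],"fingers": 0},{"twist": [0,0,0],"slide": [0,0,-1.1],"fingers": 0},{"twist": [0,0,0],"slide": [0,0,-1.1],"fingers": 0},{"twist": [0,0,0],"slide": [0,0,-1.1],"fingers": 0},{"twist": [0,0,0],"slide": [0,0,-0.9],"fingers": 0},{"twist": [0,0,0],"slide": [0,0,-0.7],"fingers": 0},{"twist": [0,0,0],"slide": [0,0,-0.4],"fingers": 0},{"twist": [0,0,0],"slide": [0,0,-0.2],"fingers": 0},{"twist": [0,0,0],"slide": [0,0,0],"fingers": 0}])

```text
time: 21.3
tool_pos: [0.4863, 0.1469, 0.2523]
ee_rot: [-3.141, -0.0, 2.935]
ft_force: [0.0, -0.7, -7.4]
width: 0.0129
gripper_force: 58.6
```

Emit:
send_rows(targets=[{"twist": [0,0,0],"slide": [0,0,0],"fingers": 0},{"twist": [0,0,0],"slide": [0,0,0],"fingers": 0},{"twist": [0,0,0],"slide": [0,0,0],"fingers": 0},{"twist": [0,0,0],"slide": [0,0,0],"fingers": 0},{"twist": [0,0,0],"slide": [0,0,0],"fingers": 0}])

```text
time: 21.8
tool_pos: [0.4863, 0.1469, 0.2522]
ee_rot: [-3.142, -0.0, 2.935]
ft_force: [-0.4, 0.3, -7.1]
width: 0.0129
gripper_force: 58.6
```

Run:
```python
from h import *
go((.4866,.1477,.25),168.2)
for n in("top","scene"):
    im,d=arm.camera(n); cv2.imwrite(f"pics/{n}4.png",im); w=cloud(n,d)
    P,m=facepts(w,.15,.195,(.486,.147),.13)
    yd=np.radians(78.2); d=P[:,:2]-[.4866,.1475]; q=np.c_[d@[np.sin(yd),-np.cos(yd)],d@[np.cos(yd),np.sin(yd)]]
    k=np.ones(len(P),bool)
    for _ in range(6):
        A=np.c_[q,np.ones(len(q))]; s=np.linalg.lstsq(A[k],P[k,2],rcond=None)[0]; k=abs(A@s-P[:,2])<.004
    print(n,k.sum(),"top plane slope deg x,y",np.degrees(s[:2]).round(2),"z",s[2].round(4))
cv2.imwrite("pics/s4crop.png",np.hstack([cv2.resize(cv2.imread("pics/scene4.png")[60:260,200:370],None,fx=2.4,fy=2.4),cv2.resize(cv2.imread("pics/top4.png")[150:310,150:320],None,fx=2.2,fy=3)]))
```

```text
t 21.8 at [0.4863 0.1469 0.2522] [-180.     -0.    168.15] w 0.0129 f [-0.4  0.3 -7.1] grip 58.6 
shift [-0.01  0.08  0.22] turn [-0.    -0.    -0.001] shift after turn [-0.01  0.08  0.22]
top 2373 top plane slope deg x,y [-0.19  0.12] z 0.1739
scene 1526 top plane slope deg x,y [0.03 0.1 ] z 0.1762
```

View pics/s4crop.png

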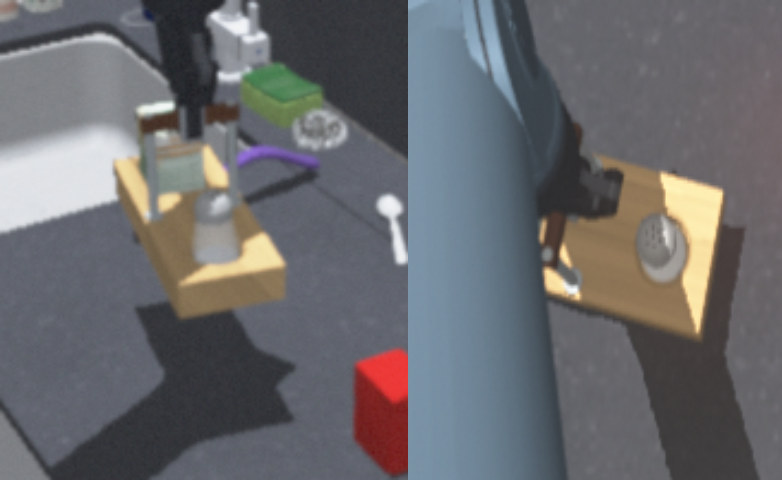

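The caddy hangs level (under 0.2° of tilt) about 14 cm up, with the tea box and shaker both in place, and it's steady. Handing in.

```bash
python3 -c "
from cell import arm
print(arm.hand_in())"
```

```text
the job is handed in; nothing more can be done
None
```

The job is handed in: the tea box sits square and fully down in its pocket, and the arm is holding the caddy by its handle about 14 cm up, level and steady with the shaker in place; the jar and mug were never touched.

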